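# Hold a canvas brace against the joining jig

### The arm

A 7-joint arm with a two-finger parallel gripper is mounted at the origin on the work surface. World frame = base frame: x ahead of the robot, y to its left, z up, the work surface at z = 0. Lengths are in m, angles in rad, forces in N, time in s.
With the tool pointing down it reaches from about 0.35 to 0.9 m from the base axis. Payload 19.9 kg.
Tool frame: the origin (TCP) lies midway between the tips of the shut fingers; the grasp point (between the pads) lies robot.tcp_to_grasp behind it (robot.tcp_to_grasp is the distance from the TCP to the grasp point, in m); z points along the fingers, y is the direction in which the jaws open and shut (so a half turn about z gives the same grasp; the last joint's range is limited). The gripper opens to 85 mm and grips with 20 to 120 N. Pads are 22 mm wide; open, the fingers measure 114 mm over their backs; the gripper's body (76 mm by 85 mm) begins 54 mm behind the grasp point. The pads swing forward as they close: fully open they stand 13 mm farther back than shut.
Start: joints at [1.244, 0.417, -0.01, 1.614, 0.005, 1.111, -0.053], TCP at [0.176, -0.6, 0.208] pointing down, gripper open.
Joint ranges: [-2.81, 2.81], [-0.39, 2.02], [-1.27, 1.25], [0.06, 2.57], [-1.19, 4.33], [0.19, 2], [-2.82, 2.82]. Speed limits (rad/s): [1.89, 1.89, 2.39, 2.39, 3.01, 3.01, 3.01].

### API

Orientations are given as a 3x3 rotation matrix whose columns are the frame's x, y, z axes.
In Python, from cell import robot gives the robot as it stands.
- The arm moves only by the shell command python3 -m creep 'ROWS' [OPENING] [FORCE]. ROWS is a JSON object of lists of equal length, an entry for each row: "linear": the shift along the tool's x, y, z scaled (see below), a list of three; "dr": the turn, a rotation vector about the tool's x, y, z scaled (see below), a list of three. A call has 1 to 10 rows; each row is the pose to reach, as a shift and turn from the pose commanded when the call began, along the tool's axes at that moment; what a row does not reach only later rows make up. The controller multiplies each number of a shift by 150 mm and each number of a turn by 90 degrees. A row lasts 1/10 s, in which the tool goes at most 50 mm and 8.59 degrees, less where a joint would pass 70% of its speed; a pose out of reach is approached as far as the arm can. A call with a number of a shift or a turn outside -1 to 1 is refused whole. A call with a gripper value outside its range is refused whole. OPENING is the opening, from -1 (shut) to 1 (fully open), so that 0 is half open, set as the call begins (- or left out, the last holds). The fingers move at their own pace and stop on an object; FORCE is the grip in N (left out, the last holds). Time passes only in rows, so rows that repeat a pose let the fingers close. It gives the time, the measured TCP pose, the force and the opening at its end, in the units of the state.
- robot.observe(): the state, without advancing time (a new reading comes with each control period).
- robot.capture(name): name is "side" or "top" or "wrist"; returns a dict with "frame" (420x560x3 uint8, blue, green, red), "camera_matrix" (3x3 intrinsics, pixels), "world_from_camera" (4x4, takes a point from camera to world coordinates). Camera axes: x right, y up, looking along -z (the intrinsics and any distortion apply to the point x, -y, -z); pixel columns grow to the right and rows downward; lengths in m; the calibration is good to about 2 mm. A picture is of the moment at which its call begins. There is no depth.
- robot.close_job(): hands the job in, once; it reports no verdict.
Trained networks look in the newest picture that a camera, given by its name, has taken for a name from the list of things; names that differ only in an ending like _2 or _b are one class to them, and where a whole thing is asked for, a point or a joint stands for the part that bears it (a point fixed in the world has none). Each returns a list of dicts, best first, with "confidence" (0 to 1); they miss things now and then, are a little off and sometimes report something else, mostly with a low value. They report only what shows in the picture. A call takes as long as a camera call. They do not tell look-alikes from the thing itself.
- robot.masks_of(camera, thing): "pixels" (420x560 bool, what is visible of it) and "extent" ([left, top, right, bottom] in pixels, round what is visible of it).
The state is a dict: "clock": time; "q": joint angles; "qvel": joint speeds; "joint_torque": joint torques, N m; "eef_pos": TCP position; "eef_rot": TCP orientation; "force": force on the tool from outside, world axes, zero at the start; "moment": the same for the moment, N m; "finger_gap": opening from 0.0 (shut) to 1.0 (fully open).
Only numpy, scipy, OpenCV 4.12 (cv2) and the standard library are available. Lean on these libraries where they do the work, as an engineer would, in place of code of your own. Each camera call takes 0.05 s, during which the arm holds its last target. There are 200 camera calls.

### The job

Be my third hand while I screw a canvas stretcher together: pick up the short wooden brace bar, lay it lengthwise and centred on the bed of the joining jig, and press its end squarely against the sprung fence with a steady push of about 10 N, never more than 20 N because the pine bruises. Keep that push steady for at least three seconds and finish still gripping the bar and pressing - do not let go. Leave the long bar, the jar and the screwdriver where they are.

Things in the scene. Friction and masses are not known exactly. Their poses are not given: they have to be found in the camera images.
- brace: The short brace: a plain pine bar 150 x 34 x 28 mm (length, width, height), lying flat, loose, about 70 g (30 % less to 40 % more). Origin: centre of its underside. x runs along its length, y across its width, z up; both ends are alike, either may meet the fence. Soft wood: press its end with 20 N at most.
- long_bar: A second pine bar of the same section but 220 mm long, x axis along it, origin at the centre of its underside. Not wanted: leave it. The two bars lie either side of the jig, and may have swapped sides.
- jig: The joining jig, fixed to the table: a wooden bed 64 mm wide, top 30 mm above the table, from 180 mm before the fence face to beyond the fence, where a dark steel back plate stands. Origin: on the table, under the middle of the fence face at rest. x: the pressing direction, along the bed to the fence, away from the robot (up to about 25 degrees either way); y across the bed.
- mark (a point): Point on the top of the bed (30 mm above the table), in the middle of its width, directly under the fence's front face at rest. Axes as the jig's. The steel back plate (90 mm wide, 72 mm high above the table) stands 66 mm beyond it, with a flat foot 150 mm wide.
- fence (a joint): Travel (m) of the sprung fence: an upright plywood plate 64 mm wide, 16 mm thick, standing over the bed from its top to 42 mm above it, on two guide rods with springs. 0 at rest; grows as it is pushed along the jig's x. The springs push back about 0.8 N per mm from zero (10 N at 12.5 mm, 20 N at 25 mm); end of travel 30 mm.
- jar: A closed jar of primer, 72 mm across and 85 mm high, standing beyond the work on the right. Origin: centre of its underside. Leave it.
- driver: A screwdriver with a dark wooden handle, lying on the left beyond the bars. Leave it.
Not all that is in view belongs to the job. Leave any green look-alike of the brace alone.

How it is judged:
On the way, in this order (a step that is already met when the one before it is completed fails the run):
1. the short brace is picked up: its underside 20 mm or more above the table, in the fingers (height (world z) of brace above 0.02 m and contact force between the fingers and brace above 2 N), for 0.2 s.
2. the brace lies square and centred on the bed and is pressed against the fence with 5 to 15 N, without a break for 2 s (contact force between brace and fence between 5 and 15 N and z of brace in the frame of mark between -0.003 and 0.006 m and y of brace in the frame of mark between -0.01 and 0.01 m and angle between the x axis of brace and the x axis of jig, either way round below 0.09 rad and angle between brace's own z axis and vertical below 0.09 rad and contact force between the fingers and brace above 2 N and contact force between each of the arm, the fingers and fence below 0.5 N), for 2 s.
At the end, for the whole second after the job is handed in: The gripped brace still presses the fence with 5 to 15 N, at rest, along the bed within 5 degrees, its centre line within 10 mm of the bed's, its underside no more than 6 mm above the bed, level within 5 degrees, and the robot itself does not touch the fence (all of step 2 and linear speed of brace below 0.01 m/s); the arm keeps its last pose, push and grip.
It fails at once if the brace is pressed against the fence with more than 20 N (contact force between brace and fence above 20 N).
It fails at once if long bar moved by more than 20 mm (distance of long_bar from where it was at the start of the episode above 0.02 m).
It fails at once if jar moved by more than 20 mm (distance of jar from where it was at the start of the episode above 0.02 m).
It fails at once if driver moved by more than 20 mm (distance of driver from where it was at the start of the episode above 0.02 m).
It also fails if it takes over 51 s, if anything falls off the work surface, if the arm or the gripper's body presses on something with over 40 N, if the wrist force passes 120 N, or if a joint passes its speed limit or range.

## Working session

There is one attempt and no reset: what is moved stays moved. The work goes in short steps, Python scripts to look and compute and a shell command to move; the robot and the scene stay as the last step left them, time stands still between calls to the robot, and variables do not carry over. Pictures are saved under pics/ and viewed, about 8 in all and at most 12, crops included, and the job is handed in when it is done.

```bash
ls; mkdir -p pics; cat > look.py <<'E'
from cell import robot
import cv2, numpy as np, sys
tag=sys.argv[1]
s=robot.observe(); print(s['clock'],s['eef_pos'],np.round(s['eef_rot'],3).tolist(),s['force'],s['finger_gap'],robot.tcp_to_grasp)
for c in ("top","side"):
    im=robot.capture(c); cv2.imwrite(f"pics/{tag}_{c}.png",im['frame'])
    print(c,np.round(im['camera_matrix'],1).tolist(),np.round(im['world_from_camera'],3).tolist(),[k for k in im])
    for t in ("brace","long_bar","jig","fence","jar","driver"):
        for m in robot.masks_of(c,t)[:3]:
            p=m['pixels']; ys,xs=np.nonzero(p)
            print(c,t,round(m['confidence'],2),m['extent'],p.sum(),cv2.minAreaRect(np.c_[xs,ys].astype(np.float32)) if len(xs) else None)
E
python3 look.py a
```

```text
pics
0.0 [ 0.17607375 -0.59928655  0.20788292] [[0.959, 0.282, -0.0], [0.282, -0.959, 0.001], [-0.0, -0.001, -1.0]] [-0.51062898  0.53301176  0.51501718] 1.0013134721516819 0.0187
top [[461.9, 0.0, 275.5], [0.0, 461.9, 206.3], [0.0, 0.0, 1.0]] [[-0.0, 0.992, -0.128, 0.332], [-1.0, -0.002, -0.01, -0.065], [-0.01, 0.128, 0.992, 1.051], [0.0, 0.0, 0.0, 1.0]] ['frame', 'camera_matrix', 'world_from_camera']
top brace 0.87 [360.5, 276.3, 410.0, 340.0] 1323 ((382.8295593261719, 307.8875427246094), (20.372005462646484, 69.94329071044922), 33.40782928466797)
top brace 0.81 [425.4, 197.7, 481.3, 257.6] 1190 ((452.3586120605469, 226.80348205566406), (18.262548446655273, 68.05882263183594), 40.23635482788086)
top brace 0.68 [356.2, 185.1, 402.0, 253.5] 1154 ((376.45806884765625, 216.20733642578125), (17.897274017333984, 68.73819732666016), 28.369047164916992)
top long_bar 0.73 [96.6, 191.7, 136.2, 289.4] 1840 ((116.91854858398438, 238.25315856933594), (19.89653968811035, 99.98243713378906), 14.470293045043945)
top jig 0.84 [243.6, 80.7, 307.0, 206.1] 4382 ((270.4931335449219, 143.082763671875), 
[... 1201 characters left out ...]
31640625), (128.7788848876953, 26.209157943725586), 25.769329071044922)
side long_bar 0.35 [209.6, 106.8, 242.0, 156.9] 1221 ((225.5, 131.5), (45.0, 31.0), 90.0)
side jig 0.74 [148.3, 160.8, 282.6, 237.6] 4996 ((211.58624267578125, 212.5345001220703), (131.10093688964844, 65.17906951904297), 21.801406860351562)
side fence 0.87 [163.4, 172.0, 201.5, 208.3] 608 ((185.27894592285156, 185.6716766357422), (31.707895278930664, 33.21467590332031), 31.607501983642578)
side jar 0.95 [210.6, 106.0, 241.4, 157.5] 1164 ((225.0, 131.0), (44.0, 30.0), 90.0)
side driver 0.81 [128.3, 285.0, 162.8, 363.3] 616 ((144.6999969482422, 324.0999755859375), (77.15956115722656, 13.914020538330078), 71.56504821777344)
```

View pics/a_top.png

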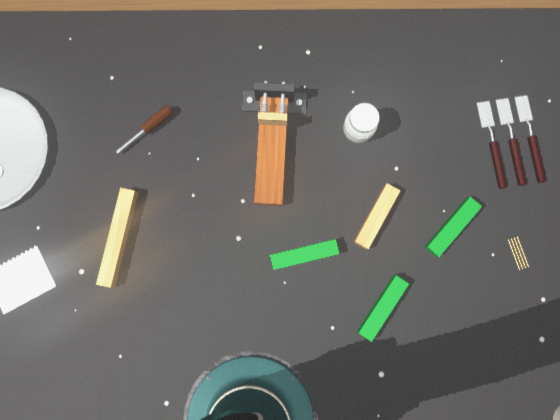

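View pics/a_side.png

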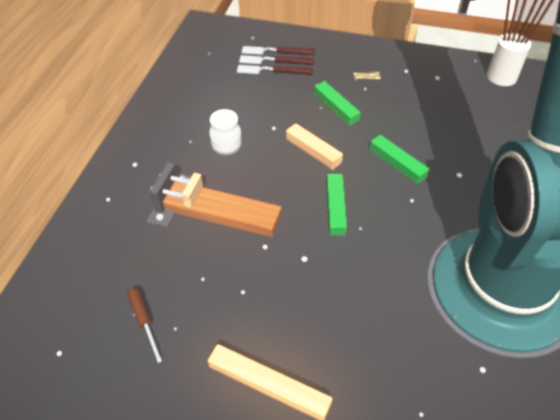

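The top view shows the pine brace candidate at (377,216), the green look-alikes at (304,254), (383,308) and (455,226), and the long pine bar at (117,238). The jig bed is around (271,160) with its fence at (272,117). The pine bar at (377,216) fits the brace: it is pine-coloured and about 69 px long, against 100 px for the long bar.

```bash
cat > fit.py <<'E'
from cell import robot
import cv2, numpy as np
from scipy.optimize import minimize
S=6
def proj(cam,P):
    T=np.linalg.inv(cam['world_from_camera']); p=(T[:3,:3]@P.T).T+T[:3,3]
    q=(cam['camera_matrix']@np.c_[p[:,0],-p[:,1],-p[:,2]].T).T
    return q[:,:2]/q[:,2:]
def box(x0,x1,w,z0,z1): return np.array([[x,y,z] for x in(x0,x1) for y in(-w/2,w/2) for z in(z0,z1)])
def place(B,x,y,a):
    c,s=np.cos(a),np.sin(a); return B@np.array([[c,s,0],[-s,c,0],[0,0,1]])+[x,y,0]
def render(cam,boxes,roi):
    x0,y0,x1,y1=roi; im=np.zeros(((y1-y0)*S,(x1-x0)*S),np.float32)
    for B in boxes:
        h=cv2.convexHull((((proj(cam,B)+.5-[x0,y0])*S-.5)*16).astype(np.int32)); cv2.fillConvexPoly(im,h,1,shift=4)
    return cv2.resize(im,(x1-x0,y1-y0),interpolation=cv2.INTER_AREA)
def unproj(cam,u,v,z):
    K=cam['camera_matrix'];W=np.asarray(cam['world_from_camera']);d=W[:3,:3]@np.array([(u-K[0,2])/K[0,0],-(v-K[1,2])/K[1,1],-1])
    return (W[:3,3]+d*(z-W[2,3])/d[2])[:2]
def fit(cam,mask,mk,p0,roi,step):
    x0,y0,x1,y1=roi; m=mask[y0:y1,x0:x1].astype(np.float32)
    f=lambda p:np.abs(render(cam,mk(p),roi)-m).sum()/m.sum()
    sim=np.vstack([p0]+[np.array(p0)+np.eye(len(p0))[i]*step[i] for i in range(len(p0))])
    r=minimize(f,p0,method='Nelder-Mead',options=dict(initial_simplex=sim,xatol=1e-5,fatol=1e-5,maxiter=400)); return r.x,r.fun
brace=lambda p:[place(box(-.075,.075,.034,0,.028),*p)]
jig=lambda p:[place(box(-.18,p[3],.064,0,.03),*p[:3]),place(box(0,.016,.064,.03,.072),*p[:3])]
E
cat > m1.py <<'E'
from fit import *
for c,bc,jroi in(("top",(377,216),(235,60,310,230)),("side",(314,146),(140,150,300,245))):
    cam=robot.capture(c); f=cam['frame']; hsv=cv2.cvtColor(f,cv2.COLOR_BGR2HSV)
    m=(hsv[...,0]<30)&(hsv[...,1]>60)&(hsv[...,2]>70)
    n,l=cv2.connectedComponents(m.astype(np.uint8)); bm=l==l[bc[1],bc[0]]; 
    x,y=unproj(cam,*bc,.028)
    roi=(bc[0]-50,bc[1]-50,bc[0]+50,bc[1]+50)
    b=min((fit(cam,bm,brace,[x,y,a],roi,[.01,.01,.15]) for a in(-.5,0,.5)),key=lambda r:r[1])
    jm=l==l[(160,270) if c=="top" else (208,230)]
    u,v=(272,124) if c=="top" else (190,200)
    x,y=unproj(cam,u,v,.03)
    j=min((fit(cam,jm,jig,[x,y,a,.02],jroi,[.01,.01,.1,.02]) for a in(-.1,.1)),key=lambda r:r[1])
    print(c,'brace',np.round(b[0],4),round(b[1],3),bm.sum(),'jig',np.round(j[0],4),round(j[1],3),jm.sum())
    o=cv2.resize(f,None,fx=4,fy=4,interpolation=cv2.INTER_CUBIC)
    for B in brace(b[0])+jig(j[0]):
        h=cv2.convexHull(((proj(cam,B)+.5)*4).astype(np.int32)); cv2.polylines(o,[h],1,(255,0,255),1)
    r=(225,65,420,260) if c=="top" else (140,100,335,245)
    cv2.imwrite(f"pics/fit_{c}.png",cv2.resize(o[r[1]*4:r[3]*4,r[0]*4:r[2]*4],None,fx=.75,fy=.75))
E
python3 m1.py
```

```text
top brace [ 0.443  -0.2825 -0.5205] 0.067 1211 jig [ 0.6497 -0.0478 -0.0551  0.0679] 0.091 3029
side brace [ 0.4256 -0.1621 -2.8952] 0.851 188803 jig [ 0.6482 -0.05   -0.0548  0.0704] 0.108 3787
```

```bash
cat > m2.py <<'E'
from fit import *
for c,u in(("side",(313,145)),("top",(377,216))):
    cam=robot.capture(c)
    for d in robot.masks_of(c,"brace"):
        ys,xs=np.nonzero(d['pixels'])
        if abs(xs.mean()-u[0])<12 and abs(ys.mean()-u[1])<12:
            b=fit(cam,d['pixels'],brace,[.443,-.2825,-.52],(u[0]-50,u[1]-50,u[0]+50,u[1]+50),[.01,.01,.1]); print(c,np.round(b[0],4),b[1])
E
python3 m2.py
```

```text
side [ 0.443  -0.2859 -0.5295] 0.04897388070821762
top [ 0.4421 -0.2816 -0.5081] 0.044001542031764984
```

View pics/fit_top.png

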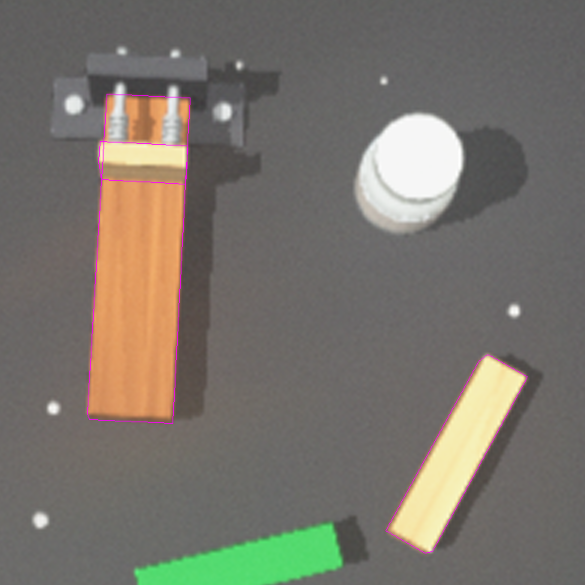

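The overlay fits well. The brace is at (0.443,-0.2835), yaw -0.52, and the two cameras agree to about 4 mm in y. The jig is at (0.649,-0.049), yaw -0.055. The enlarged crop confirms the plain pine short bar. Moving now.

```bash
cat > to.py <<'E'
# usage: to.py x y z yaw : shift and turn from the measured pose, in move units
from cell import robot
import numpy as np, sys
from scipy.spatial.transform import Rotation as R
x,y,z,a=map(float,sys.argv[1:5]); s=robot.observe(); T=np.asarray(s['eef_rot'])
c,n=np.cos(a),np.sin(a); G=np.array([[c,n,0],[n,-c,0],[0,0,-1]])
print('clock',s['clock'],'pos',np.round(s['eef_pos'],4),'yaw',round(np.arctan2(T[1,0],T[0,0]),4),'gap',round(s['finger_gap'],3),'F',np.round(s['force'],2),'M',np.round(s['moment'],2),'q',np.round(s['q'],2))
print('lin',np.round(T.T@(np.array([x,y,z])-s['eef_pos'])/.15,4),'dr',np.round(R.from_matrix(T.T@G).as_rotvec()/(np.pi/2),4))
E
python3 -m creep '{"linear":[[0.15,-0.1,0],[0.3,-0.2,0],[0.45,-0.3,0],[0.6,-0.4,0],[0.77,-0.51,0]],"dr":[[0,0,0],[0,0,0],[0,0,0],[0,0,0],[0,0,0]]}' 1 40
python3 -m creep '{"linear":[[0.15,-0.1,0],[0.3,-0.2,0],[0.45,-0.3,0],[0.6,-0.4,0],[0.77,-0.51,0]],"dr":[[0,0,0],[0,0,0],[0,0,0],[0,0,0],[0,0,0]]}'
python3 -m creep '{"linear":[[0.15,-0.1,0],[0.3,-0.2,0],[0.45,-0.3,0],[0.6,-0.4,0],[0.76,-0.5,0],[0.76,-0.5,0],[0.76,-0.5,0],[0.76,-0.5,0],[0.76,-0.5,0],[0.76,-0.5,0]],"dr":[[0,0,0.07],[0,0,0.14],[0,0,0.21],[0,0,0.28],[0,0,0.35],[0,0,0.42],[0,0,0.49],[0,0,0.513],[0,0,0.513],[0,0,0.513]]}'
python3 to.py 0.4427 -0.2835 0.10 -0.52
python3 -c "
from cell import robot;import cv2;cv2.imwrite('pics/w1.png',robot.capture('wrist')['frame'])"
```

```text
clock: 1.5
eef_pos: [0.2658, -0.493, 0.2085]
eef_rot: [[0.96, 0.281, -0.0], [0.281, -0.96, -0.0], [-0.0, 0.0, -1.0]]
force: [0.4, 0.3, -0.9]
finger_gap: 1.001
clock: 2.0
eef_pos: [0.3551, -0.3871, 0.2086]
eef_rot: [[0.96, 0.281, 0.0], [0.281, -0.96, -0.0], [-0.0, 0.0, -1.0]]
force: [-0.0, -0.0, 0.5]
finger_gap: 1.002
clock: 3.0
eef_pos: [0.4429, -0.2836, 0.2085]
eef_rot: [[0.869, -0.496, 0.0], [-0.496, -0.869, 0.0], [0.0, -0.0, -1.0]]
force: [-0.8, -0.2, -0.3]
finger_gap: 0.999
clock 3.0 pos [ 0.4429 -0.2836  0.2085] yaw -0.5185 gap 0.999 F [-0.81 -0.2  -0.3 ] M [ 0.01 -0.03 -0.02] q [ 0.61  0.24 -0.12  1.86  0.03  1.04 -1.61]
lin [-1.800e-03  2.000e-04  7.234e-01] dr [-0.     -0.      0.0009]
```

```bash
python3 - <<'E'
from fit import *
cam=robot.capture("wrist")
for d in robot.masks_of("wrist","brace"):
    print(d['confidence'],d['extent'])
    b=fit(cam,d['pixels'],brace,[.443,-.2835,-.52],(0,0,560,420),[.01,.01,.1]); print(np.round(b[0],4),b[1])
E
```

```text
0.81 [397.7, 22.8, 499.7, 193.1]
[ 0.1141 -0.0079 -0.9644] 1.0
0.75 [163.4, 257.2, 250.1, 358.0]
[ 0.043   0.0065 -0.52  ] 1.0
0.62 [346.8, 256.5, 400.7, 380.5]
[ 0.1141 -0.0079 -0.9644] 1.0
0.58 [259.7, 104.0, 297.2, 252.5]
[ 0.4428 -0.2812 -0.5228] 0.05303627625107765
```

View pics/w1.png

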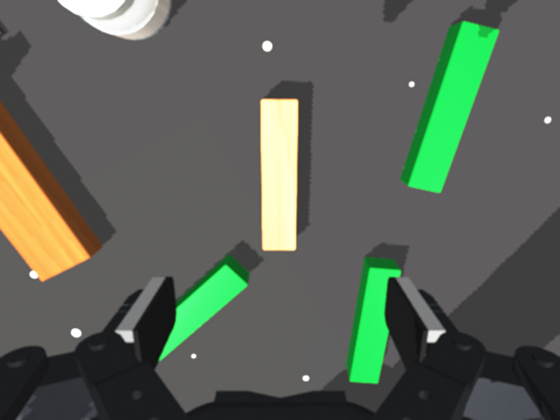

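Wrist fit: the brace is at (0.4428,-0.2812), yaw -0.523, and the three cameras agree. The wrist image shows the pine bar at (280,175), aligned with the tool, and no look-alike lies under the fingers. Descending.

```bash
python3 -m creep '{"linear":[[0,-0.007,0.15],[0,-0.007,0.3],[0,-0.007,0.45],[0,-0.007,0.6],[0,-0.007,0.72],[0,-0.007,0.8]],"dr":[[0,0,0],[0,0,0],[0,0,0],[0,0,0],[0,0,0],[0,0,0]]}' 1 40
python3 -m creep '{"linear":[[0,0,0.12],[0,0,0.24],[0,0,0.34],[0,0,0.43],[0,0,0.5],[0,0,0.55],[0,0,0.57],[0,0,0.57],[0,0,0.57]],"dr":[[0,0,0],[0,0,0],[0,0,0],[0,0,0],[0,0,0],[0,0,0],[0,0,0],[0,0,0],[0,0,0]]}'
python3 to.py 0.4428 -0.2823 0.003 -0.522
```

```text
clock: 3.75
eef_pos: [0.443, -0.2825, 0.0872]
eef_rot: [[0.868, -0.497, -0.001], [-0.497, -0.868, 0.001], [-0.001, -0.0, -1.0]]
force: [0.1, 0.1, -0.3]
finger_gap: 0.994
clock: 4.65
eef_pos: [0.4437, -0.2829, 0.0034]
eef_rot: [[0.868, -0.497, 0.0], [-0.497, -0.868, -0.0], [0.001, 0.0, -1.0]]
force: [0.3, -0.4, 0.3]
finger_gap: 1.001
clock 4.65 pos [ 0.4437 -0.2829  0.0034] yaw -0.52 gap 1.001 F [ 0.29 -0.45  0.27] M [0.01 0.05 0.07] q [ 0.59  0.54 -0.1   1.99  0.09  0.61 -1.66]
lin [-0.0071 -0.0002  0.0026] dr [ 0.     -0.0004  0.0013]
```

```bash
python3 -m creep '{"linear":[[0,0,0],[0,0,0],[0,0,0],[0,0,0],[0,0,0],[0,0,0],[0,0,0],[0,0,0],[0,0,0],[0,0,0]],"dr":[[0,0,0],[0,0,0],[0,0,0],[0,0,0],[0,0,0],[0,0,0],[0,0,0],[0,0,0],[0,0,0],[0,0,0]]}' -1 60
python3 -m creep '{"linear":[[0,0,-0.05],[0,0,-0.15],[0,0,-0.3],[0,0,-0.45],[0,0,-0.6],[0,0,-0.75],[0,0,-0.8],[0,0,-0.8],[0,0,-0.8]],"dr":[[0,0,0],[0,0,0],[0,0,0],[0,0,0],[0,0,0],[0,0,0],[0,0,0],[0,0,0],[0,0,0]]}'
python3 to.py 0.51 -0.0416 0.123 -0.055
python3 -c "
from cell import robot;import cv2;cv2.imwrite('pics/w2.png',robot.capture('wrist')['frame'])"
```

```text
clock: 5.65
eef_pos: [0.4436, -0.2827, 0.0035]
eef_rot: [[0.868, -0.497, 0.0], [-0.497, -0.868, -0.0], [0.0, 0.0, -1.0]]
force: [-3.1, 2.2, 12.6]
finger_gap: 0.345
clock: 6.55
eef_pos: [0.443, -0.2825, 0.1222]
eef_rot: [[0.868, -0.497, -0.001], [-0.497, -0.868, 0.001], [-0.001, -0.0, -1.0]]
force: [0.5, 0.7, -1.4]
finger_gap: 0.34
clock 6.55 pos [ 0.443  -0.2825  0.1222] yaw -0.52 gap 0.34 F [ 0.52  0.72 -1.35] M [ 0.01 -0.01  0.01] q [ 0.61  0.35 -0.12  1.94  0.05  0.86 -1.63]
lin [-0.4105 -1.6153 -0.005 ] dr [-2.00e-04  6.00e-04 -2.96e-01]
```

View pics/w2.png

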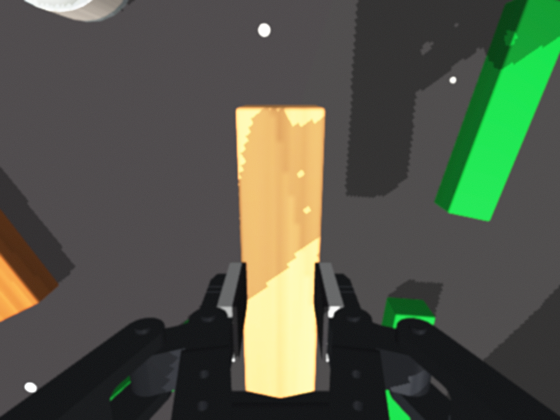

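The bar is held centred between the pads. Its front end in the picture spans (236..325,107), and the gap of 0.34 × 85 mm (29 mm) is roughly the expected width. Carrying it above the bed.

```bash
python3 -m creep '{"linear":[[-0.005,-0.08,0],[-0.015,-0.2,0],[-0.03,-0.35,0],[-0.042,-0.5,0],[-0.055,-0.65,0],[-0.065,-0.77,0],[-0.074,-0.875,0]],"dr":[[0,0,0],[0,0,0],[0,0,0],[0,0,0],[0,0,0],[0,0,0],[0,0,0]]}'
python3 -m creep '{"linear":[[-0.01,-0.12,0],[-0.02,-0.25,0],[-0.032,-0.38,0],[-0.043,-0.51,0],[-0.054,-0.64,0],[-0.065,-0.76,0],[-0.072,-0.85,0],[-0.074,-0.875,0],[-0.074,-0.875,0],[-0.074,-0.875,0]],"dr":[[0,0,-0.04],[0,0,-0.08],[0,0,-0.12],[0,0,-0.16],[0,0,-0.2],[0,0,-0.24],[0,0,-0.28],[0,0,-0.296],[0,0,-0.296],[0,0,-0.296]]}'
cat > m3.py <<'E'
from fit import *
import sys
tag=sys.argv[1]; h=float(sys.argv[2]) # height of underside = tcp z - h
s=robot.observe(); z=s['eef_pos'][2]-h; x,y=s['eef_pos'][:2]; T=s['eef_rot']; a=np.arctan2(T[1,0],T[0,0])
J=np.array([.649,-.049]); ja=-.055
held=lambda p:[place(box(-.075,.075,.034,p[3],p[3]+.028),*p[:3])]
print(s['clock'],np.round(s['eef_pos'],4),round(a,4),np.round(s['force'],2))
for c in("top","side","wrist"):
    cam=robot.capture(c); cv2.imwrite(f"pics/{tag}_{c}.png",cam['frame'])
    for d in robot.masks_of(c,"brace"):
        m=d['pixels'].copy()
        pred=render(cam,held([x,y,a,z]),(0,0,560,420))>.5
        if (m&pred).sum()<.5*m.sum(): continue
        ys,xs=np.nonzero(m); print(c,d['confidence'],d['extent'],'pred extent',[f(np.nonzero(pred)[i]) for f,i in((np.min,1),(np.min,0),(np.max,1),(np.max,0))],(m&pred).sum(),m.sum(),pred.sum())
E
python3 m3.py b 0.0035; python3 to.py 0.5542 -0.0438 0.036 -0.055
```

```text
clock: 7.3
eef_pos: [0.4994, -0.1611, 0.1223]
eef_rot: [[0.868, -0.496, -0.001], [-0.496, -0.868, 0.001], [-0.001, -0.0, -1.0]]
force: [-0.9, -0.8, 0.3]
finger_gap: 0.341
clock: 8.3
eef_pos: [0.5544, -0.0445, 0.1229]
eef_rot: [[0.998, -0.056, -0.0], [-0.056, -0.998, -0.0], [-0.0, 0.0, -1.0]]
force: [0.3, -0.3, -0.7]
finger_gap: 0.343
8.3 [ 0.5544 -0.0445  0.1229] -0.0565 [ 0.32 -0.34 -0.73]
side 0.86 [196.7, 156.3, 272.6, 194.9] pred extent [np.int64(196), np.int64(157), np.int64(273), np.int64(194)] 1264 1294 1697
wrist 0.63 [237.6, 105.4, 324.7, 398.7] pred extent [np.int64(236), np.int64(102), np.int64(327), np.int64(416)] 22027 22226 25157
clock 8.6 pos [ 0.5546 -0.0442  0.1231] yaw -0.0558 gap 0.34 F [-0.81  1.26 -0.87] M [-0.04  0.02 -0.01] q [ 0.27  0.41 -0.3   1.86  0.15  0.9  -1.73]
lin [-0.0026 -0.0026  0.5803] dr [ 0.     -0.     -0.0005]
```

```bash
python3 -c "
import cv2,numpy as np
a=cv2.imread('pics/b_top.png')[60:260,180:360];b=cv2.imread('pics/b_side.png')[100:300,130:330]
cv2.imwrite('pics/b.png',np.hstack([cv2.resize(a,(380,420),interpolation=2),cv2.resize(b,(420,420),interpolation=2)]))"
```

```text
(no output)
```

View pics/b.png

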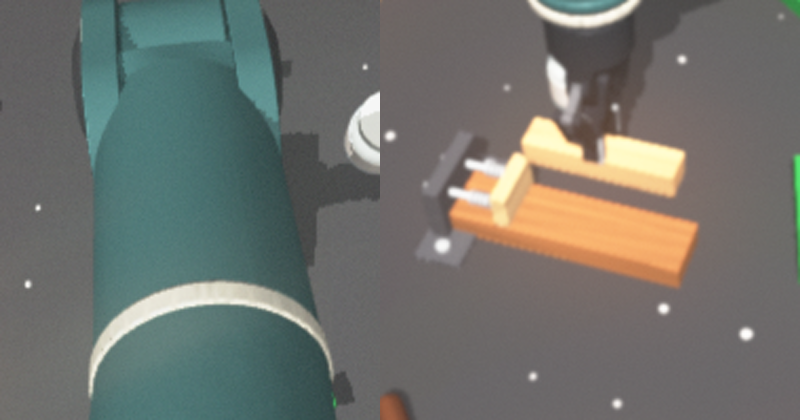

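The side view shows the bar level over the bed, in line with it, just short of the fence. Its extent matches the prediction within 1 px; the arm hides the top view. Lowering.

```bash
python3 -m creep '{"linear":[[0,0,0.06],[0,0,0.16],[0,0,0.26],[0,0,0.36],[0,0,0.45],[0,0,0.52],[0,0,0.56],[0,0,0.575],[0,0,0.575],[0,0,0.575]],"dr":[[0,0,0],[0,0,0],[0,0,0],[0,0,0],[0,0,0],[0,0,0],[0,0,0],[0,0,0],[0,0,0],[0,0,0]]}'
python3 -m creep '{"linear":[[0,0,0.005],[0,0,0.01],[0,0,0.01],[0,0,0.01]],"dr":[[0,0,0],[0,0,0],[0,0,0],[0,0,0]]}'
python3 to.py 0.5542 -0.0438 0.0345 -0.055
python3 m3.py c 0.0035
```

```text
clock: 9.6
eef_pos: [0.5549, -0.0439, 0.0372]
eef_rot: [[0.998, -0.055, 0.001], [-0.055, -0.998, -0.0], [0.001, -0.0, -1.0]]
force: [0.4, 0.1, -0.4]
finger_gap: 0.336
clock: 10.0
eef_pos: [0.5546, -0.0439, 0.0353]
eef_rot: [[0.998, -0.055, -0.0], [-0.055, -0.998, 0.0], [-0.0, -0.0, -1.0]]
force: [-0.2, 0.1, -1.6]
finger_gap: 0.339
clock 10.0 pos [ 0.5546 -0.0439  0.0353] yaw -0.055 gap 0.339 F [-0.18  0.08 -1.63] M [-0.06 -0.01 -0.04] q [ 0.24  0.54 -0.27  1.9   0.21  0.72 -1.78]
lin [-0.0028 -0.0002  0.0051] dr [-0.  0. -0.]
10.0 [ 0.5546 -0.0439  0.0353] -0.055 [-0.18  0.08 -1.63]
side 0.62 [200.1, 187.4, 273.2, 222.3] pred extent [np.int64(201), np.int64(186), np.int64(274), np.int64(221)] 1166 1199 1512
wrist 0.65 [235.6, 107.0, 325.9, 398.4] pred extent [np.int64(236), np.int64(102), np.int64(326), np.int64(416)] 22234 22437 25186
```

```bash
python3 -m creep '{"linear":[[0.03,0,0],[0.06,0,0],[0.09,0,0],[0.11,0,0],[0.12,0,0],[0.12,0,0]],"dr":[[0,0,0],[0,0,0],[0,0,0],[0,0,0],[0,0,0],[0,0,0]]}'
python3 -m creep '{"linear":[[0.01,0,0],[0.02,0,0],[0.03,0,0],[0.04,0,0],[0.04,0,0],[0.04,0,0]],"dr":[[0,0,0],[0,0,0],[0,0,0],[0,0,0],[0,0,0],[0,0,0]]}'
python3 to.py 0.5860 -0.0455 0.0345 -0.055
```

```text
clock: 10.9
eef_pos: [0.5727, -0.0448, 0.0352]
eef_rot: [[0.998, -0.055, -0.0], [-0.055, -0.998, 0.0], [-0.0, -0.0, -1.0]]
force: [-0.8, -0.2, -1.1]
finger_gap: 0.34
clock: 11.5
eef_pos: [0.5784, -0.0452, 0.0351]
eef_rot: [[0.998, -0.055, -0.0], [-0.055, -0.998, 0.0], [-0.0, -0.0, -1.0]]
force: [-2.3, -0.8, -0.4]
finger_gap: 0.344
clock 11.5 pos [ 0.5784 -0.0452  0.0351] yaw -0.0551 gap 0.344 F [-2.31 -0.76 -0.41] M [-0.09  0.48 -0.03] q [ 0.23  0.57 -0.27  1.84  0.21  0.75 -1.77]
lin [ 0.051  -0.0007  0.0042] dr [-0.      0.0003 -0.    ]
```

```bash
python3 -m creep '{"linear":[[0.01,0,0],[0.02,0,0],[0.03,0,0],[0.03,0,0],[0.03,0,0]],"dr":[[0,0,0],[0,0,0],[0,0,0],[0,0,0],[0,0,0]]}'
python3 -m creep '{"linear":[[0.01,0,0],[0.02,0,0],[0.025,0,0],[0.025,0,0],[0.025,0,0]],"dr":[[0,0,0],[0,0,0],[0,0,0],[0,0,0],[0,0,0]]}'
python3 -m creep '{"linear":[[0,0,0],[0,0,0]],"dr":[[0,0,0],[0,0,0]]}'
python3 m3.py d 0.0035
python3 to.py 0.5860 -0.0455 0.0345 -0.055
python3 - <<'E'
import cv2
a=cv2.imread('pics/d_side.png')[140:260,140:300];cv2.imwrite('pics/d.png',cv2.resize(a,(800,600),interpolation=2))
E
```

```text
clock: 12.0
eef_pos: [0.5827, -0.0454, 0.0351]
eef_rot: [[0.998, -0.055, -0.001], [-0.055, -0.998, 0.0], [-0.001, -0.0, -1.0]]
force: [-5.4, 0.8, 1.3]
finger_gap: 0.341
clock: 12.5
eef_pos: [0.586, -0.0456, 0.0349]
eef_rot: [[0.998, -0.055, -0.002], [-0.055, -0.998, 0.0], [-0.002, 0.0, -1.0]]
force: [-7.2, 0.1, 1.1]
finger_gap: 0.342
clock: 12.7
eef_pos: [0.586, -0.0457, 0.0349]
eef_rot: [[0.998, -0.055, -0.002], [-0.055, -0.998, -0.0], [-0.002, 0.0, -1.0]]
force: [-8.0, -0.6, 3.2]
finger_gap: 0.347
12.7 [ 0.586  -0.0457  0.0349] -0.0551 [-7.96 -0.62  3.18]
side 0.63 [185.0, 183.9, 259.0, 218.4] pred extent [np.int64(187), np.int64(183), np.int64(260), np.int64(218)] 1145 1193 1491
wrist 0.64 [236.5, 110.6, 322.7, 399.0] pred extent [np.int64(236), np.int64(102), np.int64(327), np.int64(416)] 21660 21786 25181
clock 13.0 pos [ 0.586  -0.0457  0.0349] yaw -0.0551 gap 0.34 F [-8.26 -0.13  1.98] M [0.03 1.8  0.03] q [ 0.23  0.58 -0.27  1.82  0.21  0.76 -1.77]
lin [ 0.0001 -0.001   0.0029] dr [ 0.      0.0012 -0.0001]
```

View pics/d.png

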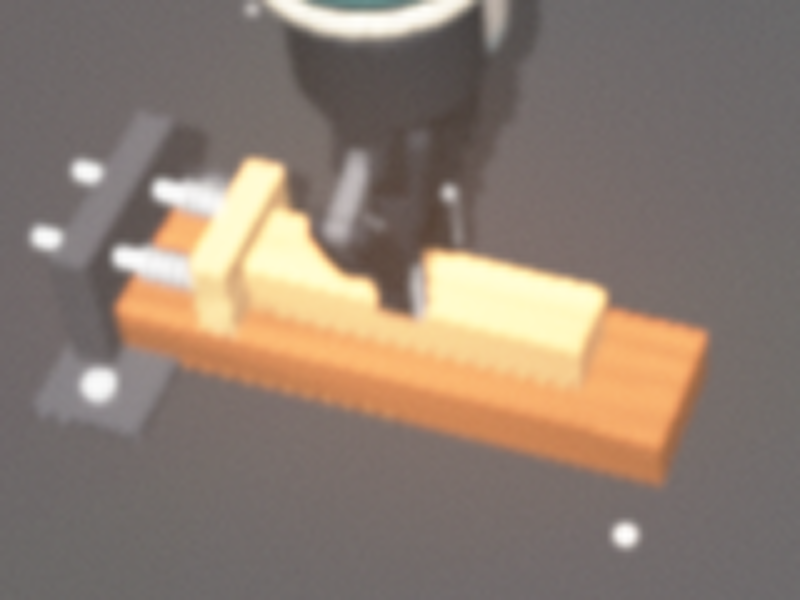

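The fence has moved back with its springs compressed, and the bar lies squarely on the bed, still gripped, with the fingers clear of the fence. Measured push is about 8 N, so I'll add 2 mm and hold.

```bash
python3 -m creep '{"linear":[[0.005,0,0],[0.01,0,0],[0.014,0,0],[0.014,0,0],[0.014,0,0],[0.014,0,0],[0.014,0,0],[0.014,0,0],[0.014,0,0],[0.014,0,0]],"dr":[[0,0,0],[0,0,0],[0,0,0],[0,0,0],[0,0,0],[0,0,0],[0,0,0],[0,0,0],[0,0,0],[0,0,0]]}'
for i in 1 2 3 4; do python3 -m creep '{"linear":[[0,0,0],[0,0,0],[0,0,0],[0,0,0],[0,0,0],[0,0,0],[0,0,0],[0,0,0],[0,0,0],[0,0,0]],"dr":[[0,0,0],[0,0,0],[0,0,0],[0,0,0],[0,0,0],[0,0,0],[0,0,0],[0,0,0],[0,0,0],[0,0,0]]}' | egrep 'clock|pos|force|gap'; done
cat > m4.py <<'E'
from fit import *
# check: bar end and fence travel, bar line against bed, from side and wrist pictures
s=robot.observe(); x,y,z=s['eef_pos']
for c in("side","wrist"):
    cam=robot.capture(c); cv2.imwrite(f"pics/e_{c}.png",cam['frame'])
    for d in robot.masks_of(c,"fence")[:1]:
        fb=lambda p:[place(box(p[0],p[0]+.016,.064,.03,.072),.649,-.049,-.055)]
        if c=="side":
            for t in(0,.005,.01,.0125,.015,.02):
                r=render(cam,fb([t]),(0,0,560,420))>.5; m=d['pixels']; print('travel',t,'IoU',round((r&m).sum()/(r|m).sum(),3))
    o=cam['frame'].copy()
    for B,col in((place(box(-.075,.075,.034,z-.0035,z+.0245),x,y,-.055),(255,0,255)),(place(box(-.18,.0,.064,0,.03),.649,-.049,-.055),(255,255,0))):
        cv2.polylines(o,[cv2.convexHull(np.round(proj(cam,B)).astype(np.int32))],1,col,1)
    cv2.imwrite(f"pics/eo_{c}.png",o)
E
python3 m4.py
```

```text
clock: 14.0
eef_pos: [0.5878, -0.0458, 0.0349]
eef_rot: [[0.998, -0.055, -0.002], [-0.055, -0.998, -0.0], [-0.002, 0.0, -1.0]]
force: [-10.2, -0.5, 1.7]
finger_gap: 0.345
clock: 15.0
eef_pos: [0.5878, -0.0457, 0.0348]
force: [-9.3, 0.6, 2.7]
finger_gap: 0.342
clock: 16.0
eef_pos: [0.5878, -0.0457, 0.0348]
force: [-9.6, 0.2, 2.2]
finger_gap: 0.342
clock: 17.0
eef_pos: [0.5878, -0.0457, 0.0348]
force: [-9.6, -0.5, 2.9]
finger_gap: 0.339
clock: 18.0
eef_pos: [0.5878, -0.0458, 0.0348]
force: [-9.3, 0.5, 2.3]
finger_gap: 0.339
travel 0 IoU 0.186
travel 0.005 IoU 0.305
travel 0.01 IoU 0.447
travel 0.0125 IoU 0.518
travel 0.015 IoU 0.55
travel 0.02 IoU 0.551
```

View pics/eo_wrist.png

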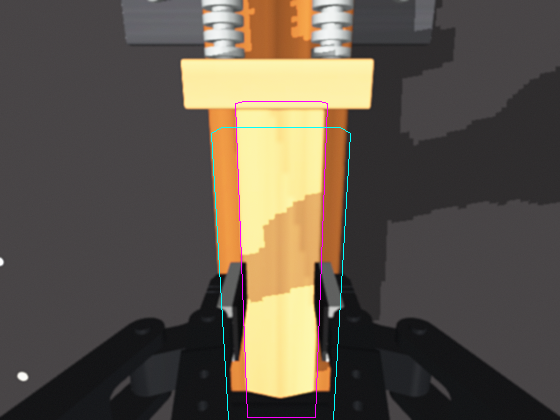

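The wrist view shows the bar (columns 236–324) centred on the bed (210–350) and square to the fence front (row 108), with the fingers well clear. The push has held at 9.3–10.2 N for over 4 s. Handing in.

```bash
python3 -c "
from cell import robot
print(robot.close_job()); s=robot.observe(); print(s['clock'],s['force'],s['finger_gap'])"
```

```text
the job is handed in; nothing more can be done
None
the job is handed in; nothing more can be done
```

The short brace is gripped, lying on the jig bed and pressed against the fence at about 9.6 N, and I handed the job in that way. I wasn't given a verdict.

- **Picking:** I took the short pine bar on the right. I saw no contact with the long bar, jar, screwdriver or green look-alikes, but did not re-measure where they are.
- **Push:** the wrist force read 9.3–10.2 N over about 4 s, with the arm not moving. The highest reading at any check was 10.2 N, well under your 20 N limit.
- **Position:** the wrist picture shows the bar centred on the bed within about 1 mm and in line with it. The fingers are well clear of the fence. I estimate the underside is 1–2 mm above the bed; about 2 N of upward force suggests its front end is lightly touching it.
- **Check that did not agree:** matching the fence's travel in the side picture gave an unclear result, about 15–20 mm with a poor match. At about 10 N the springs should give about 12 mm. I relied on the force readings instead.

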